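# Stand the fallen reagent bottle back in its bay

## Task

The reagent bottle with the orange cap has fallen over in the reagent bay. Swing the bay's clear door wide open and leave it open, then stand the fallen bottle upright in the middle of the empty marked square in the row, setting it down on the bay floor before you let go. Do not topple or shift the other bottles or the things around the bay.

Things in the scene. Friction and masses are not known exactly. Their poses are not given: they have to be found in the camera images.
- bottle: the fallen reagent bottle, orange cap, amber band: white body 44 x 44 mm, 92 mm tall, round cap 32 mm across from 104 to 124 mm, 0.15 to 0.3 kg; origin at the centre of its base, z from base to cap, x and y normal to the flat sides. It lies on a flat side on the bay floor, its base in the gap of the row, its cap towards the door (z level, up to 23 degrees from the bay's +y)
- blue_bottle: standing reagent bottle with a blue cap, in the row: white body 44 x 44 mm, 92 mm tall, round cap 32 mm across from 104 to 124 mm, 0.15 to 0.3 kg; origin at the centre of its base, z from base to cap, x and y normal to the flat sides
- green_bottle: standing reagent bottle with a green cap, in the row at the end nearest the robot: white body 44 x 44 mm, 92 mm tall, round cap 32 mm across from 104 to 124 mm, 0.15 to 0.3 kg; origin at the centre of its base, z from base to cap, x and y normal to the flat sides
- red_bottle: standing reagent bottle with a red cap, in the row at the end farthest from the robot: white body 44 x 44 mm, 92 mm tall, round cap 32 mm across from 104 to 124 mm, 0.15 to 0.3 kg; origin at the centre of its base, z from base to cap, x and y normal to the flat sides
- bay: fixed reagent bay, open above and at its ends: grey floor plate 410 (x) by 225 (y) mm, its top 6 mm above the bench; fence 45 mm high at y = -114 mm; door at y = 90 mm between a hinge post (18 mm across, 125 high) at x = 185 and a latch post (14 mm, 60 high) at x = -127 mm. Origin on the bench under its middle; x along the row, away from the robot, y from row to door, z up
- place1 (a point): centre of the first marked square (yellow, black border, 60 mm wide, at floor level) of the row; the four lie at bay x = -120, -40, 40, 120 mm, y = -70 mm. The empty one is place2 or place3: the one without a standing bottle
- place2 (a point): centre of the second marked square
- place3 (a point): centre of the third marked square
- place4 (a point): centre of the fourth marked square
- door (a joint): door angle, rad: 0 shut (along the bay's x, its free end near the robot), grows as the free end swings out away from the row, clockwise from above, to 1.75. Starts at 0 to 0.25, has about 0.15 N m of friction and stays where left. Clear panel in a blue frame, 12 mm thick, 15 to 115 mm above the bench, reaching 300 mm from the hinge axis
- door_handle (a point): the door's handle: an upright orange post 18 mm across standing on the top rail, from 115 to 170 mm above the bench, 240 mm from the hinge axis; this point is on its axis 145 mm above the bench
- door_hinge (a point): a point on the door's upright hinge axis, 145 mm above the bench
- tube_rack: loose aluminium tube rack 220 x 75 mm, 60 mm high (tube caps to 100 mm), left of the bay; origin under its centre
- tip_box: loose blue pipette-tip box 120 x 85 x 60 mm, right of the bay; origin under its centre
- beaker: loose clear beaker, 76 mm across, 95 mm high, to the left of the bay, nearer the robot; origin under its centre
- wash_bottle: loose white bottle with red cap, 68 mm across, 120 mm high, right of the bay; origin under its centre
Not all that is in view belongs to the job. Leave any purple look-alike of the bottle alone.

How it is judged:
By the outcome, as a careful person would: the job done as asked, in the order asked, and still so for the second after the job is handed in, with the robot touching nothing.
It also fails if it takes over 54 s, if anything falls off the work surface, if the arm or the gripper's body presses on something with over 40 N, if the wrist force passes 120 N, or if a joint passes its speed limit or range.

## Robot

A 6-joint arm with a two-finger parallel gripper is mounted at the origin on the work surface. World frame = base frame: x ahead of the robot, y to its left, z up, the work surface at z = 0. Lengths are in mm, angles in rad, forces in N, time in s.
With the tool pointing down it reaches from about 400 to 925 mm from the base axis. Payload 12.5 kg.
Tool frame: the origin (TCP) lies on the centre line of the jaws, within the pads' length; the fingertips stand 22 mm ahead of it and the grasp point (between the pads) lies 3 mm ahead of it; z points along the fingers, x is the direction in which the jaws open and shut, and the axes are right-handed (so a half turn about z gives the same grasp; the last joint's range is limited). The gripper opens to 95 mm and grips with 3 to 60 N. Pads are 20 mm wide; open, the fingers measure 119 mm over their backs; the gripper's body (75 mm by 180 mm) begins 59 mm behind the grasp point.
Start: joints at [1.12, 0.491, 1.559, -0, 1.092, -0.106], TCP at [211.238, 588.237, 236.661] pointing down, gripper open.
Joint ranges: [-3.1, 3.1], [-0.84, 2.19], [0.05, 2.79], [-1.13, 4.28], [0.06, 2.93], [-2.69, 2.69]. Speed limits (rad/s): [2.22, 2.22, 2.79, 3.14, 3.14, 3.14].

## Interface

Orientations are given as a unit quaternion [w, x, y, z].
In Python, from plant import * gives the robot as it stands.
- The arm moves only by the tool move_arm, never from a script. Its argument "deltas" is a list of rows, each a list of 5 numbers: the opening, from 0 (shut) to 1 (fully open), then the shift along the tool's x, y, z in mm, then the turn about the tool's z in degrees. A call has 1 to 5 rows; each row is the pose to reach, as a shift and turn from the pose measured when the call began, along the tool's axes at that moment; what a row does not reach only later rows make up. A row lasts 1/10 s, in which the tool goes at most 50 mm and 8.59 degrees, less where a joint would pass 70% of its speed; a pose out of reach is approached as far as the arm can. A call with a gripper value outside its range is refused whole. The fingers move at their own pace and stop on an object; "squeeze" is the grip in N (left out, the last holds). Time passes only in rows, so rows that repeat a pose let the fingers close. It gives the time, the measured TCP pose, the force and the opening at its end, in the units of the state.
- read_state(): the state, without advancing time (a new reading comes with each control period).
- camera(name): name is "scene" or "top"; returns a dict with "color" (400x640x3 uint8, red, green, blue), "vfov" (degrees; the focal length in pixels is half the picture's height over the tangent of half this angle, whatever the lens; pixels are square), "cx", "cy" (the principal point, pixels), "rvec" (rotation vector, rad) and "tvec" (3), from world to camera coordinates, as OpenCV has them. Camera axes: x right, y down, z forward; pixel columns grow to the right and rows downward; lengths in mm; the calibration is good to about 2 mm. A picture is of the moment at which its call begins. There is no depth.
- close_job(): hands the job in, once; it reports no verdict.
The state is a dict: "clock": time; "q": joint angles; "qvel": joint speeds; "joint_torque": joint torques, N m; "tcp_pos": TCP position; "eef_rot": TCP orientation; "wrist_force": force on the tool from outside, world axes, zero at the start; "moment": the same for the moment, N m; "grip_width": finger opening in mm.
Only numpy, scipy, OpenCV 4.12 (cv2) and the standard library are available. Lean on these libraries where they do the work, as an engineer would, in place of code of your own. Each camera call takes 0.05 s, during which the arm holds its last target. There are 200 camera calls.

## Working session

There is one attempt and no reset: what is moved stays moved. The work goes in short steps, Python scripts to look and compute and a tool call to move; the robot and the scene stay as the last step left them, time stands still between calls to the robot, and variables do not carry over. Pictures are saved under pics/ and viewed, about 8 in all and at most 12, crops included, and the job is handed in when it is done.

Besides the shell and the picture viewer there is one more tool, called after ">>>" as name([rows], argument=value, ...), one row to a line, values as JSON. move_arm: Moves the arm, as the interface text tells. Its arguments: {"type":"object","properties":{"deltas":{"type":"array","items":{"type":"array","items":{"type":"number"}}},"squeeze":{"type":"number"}},"required":["deltas"]}

```bash
ls; mkdir -p pics
cat > h.py <<'E'
from plant import *
import numpy as np, cv2
from scipy.spatial.transform import Rotation as R
def cam(n):
    c=camera(n); f=200/np.tan(np.radians(c["vfov"])/2)
    c["K"]=np.array([[f,0,c["cx"]],[0,f,c["cy"]],[0,0,1]]); c["R"]=cv2.Rodrigues(np.array(c["rvec"],float))[0]; c["t"]=np.array(c["tvec"],float); return c
def back(c,uv,z):
    d=c["R"].T@np.linalg.inv(c["K"])@np.array([uv[0],uv[1],1.]); o=-c["R"].T@c["t"]
    return (o+d*(z-o[2])/d[2]).round(1)
def proj(c,p):
    q=c["K"]@(c["R"]@np.array(p,float)+c["t"]); return (q[:2]/q[2]).round(1)
def save(c,n,box=None,s=1):
    im=c["color"][:,:,::-1]
    if box: im=im[box[1]:box[3],box[0]:box[2]]
    cv2.imwrite("pics/"+n,cv2.resize(np.ascontiguousarray(im),None,fx=s,fy=s,interpolation=cv2.INTER_CUBIC))
E
python3 - <<'E'
from h import *
import pickle
for n in("scene","top"):
    c=cam(n); save(c,n+"0.png",None,1.25); pickle.dump(c,open(n+"0.pkl","wb"))
    print(n,-c["R"].T@c["t"],c["K"][0,0])
print(read_state())
E
```

```text
pics
scene [1644.24276687 -884.17277512 1189.71440142] 502.7810395492642
top [3.66193650e+02 3.55058478e-01 1.85945261e+03] 477.3767963264464
{'clock': 0.1, 'q': array([ 1.12036996e+00,  4.91479338e-01,  1.55939555e+00, -2.03499304e-05,
        1.09169384e+00, -1.05596379e-01]), 'qvel': array([-0.00111079, -0.00169135, -0.00082085,  0.00149822, -0.00173742,
       -0.00065724]), 'joint_torque': array([ 1.78953687e-03, -6.13621402e+01, -2.58605880e+01,  6.93366048e-02,
        4.71217255e-02, -6.20587298e-05]), 'tcp_pos': array([211.16783236, 588.03746994, 236.13013554]), 'eef_rot': array([ 2.45026757e-04,  8.17932615e-01,  5.75313826e-01, -4.22170589e-04]), 'wrist_force': array([ 0.24825168,  0.13594849, -0.19649088]), 'moment': array([-0.02797794,  0.03541616,  0.00882128]), 'grip_width': 94.70584962618597}
```

View pics/top0.png

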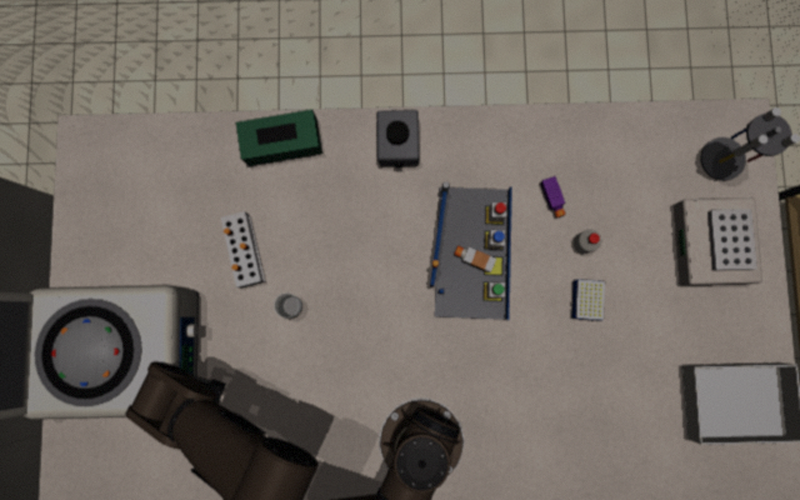

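View pics/scene0.png

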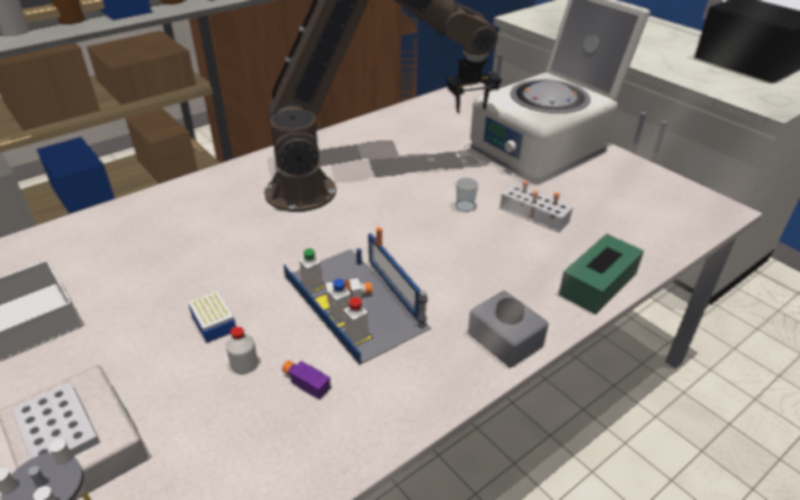

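The top view shows the bay at about (475,253), with the fallen orange-capped bottle at (475,258) and the empty square (place2) at (496,266). Things that could be mistaken for it are the purple bottle at (553,197), the standing bottles at (498,210), (497,238) and (496,290), and the door handle at (436,263). I choose the white one lying in the bay.

Run:
```python
from h import *
import pickle
c=pickle.load(open("top0.pkl","rb")); save(c,"top0c.png",(340,140,425,265),4.8)
c=pickle.load(open("scene0.pkl","rb")); save(c,"scene0c.png",(220,175,350,295),5)
```

```text
(no output)
```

View pics/top0c.png

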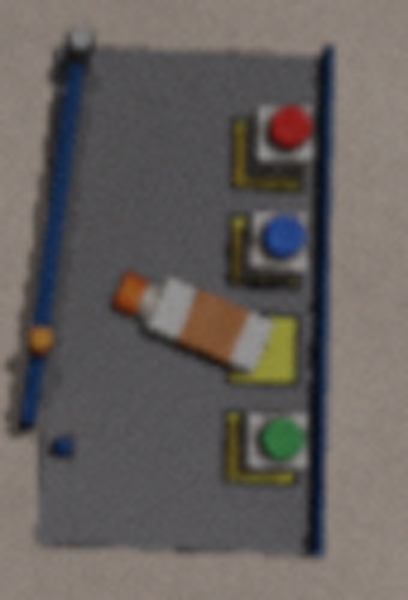

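View pics/scene0c.png

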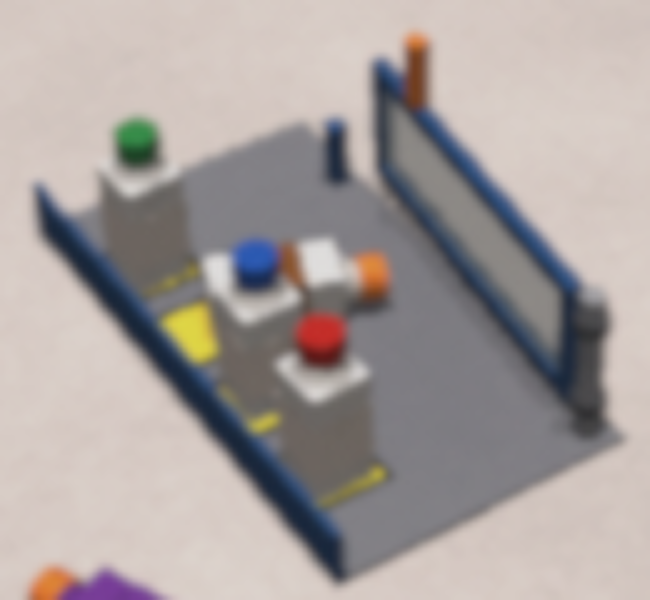

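```bash
cat > m.py <<'E'
from h import *
import pickle
c=pickle.load(open("top0.pkl","rb"))
B=lambda u,v,z: back(c,(340+(u+.5)/4.8-.5,140+(v+.5)/4.8-.5),z)
P={n:B(*a) for n,a in dict(red=(291,126,130),blue=(284,236,130),green=(282,438,130),handle=(40,338,170),hinge=(80,40,125),latch=(63,444,60),doorend=(26,428,115),
 b1=(170,275,50),b2=(273,317,50),b3=(247,370,50),b4=(145,328,50),cap=(132,292,28),fl1=(40,545,6),fl2=(85,48,6)).items()}
for k,v in P.items(): print(k,v)
# bay fit
src=np.array([[120,-70],[40,-70],[-120,-70],[185,90],[-127,90]],float)
dst=np.array([P[k][:2] for k in("red","blue","green","hinge","latch")])
s0,d0=src.mean(0),dst.mean(0)
U,_,Vt=np.linalg.svd((src-s0).T@(dst-d0)); M=Vt.T@np.diag([1,np.linalg.det(Vt.T@U.T)])@U.T
t=d0-M@s0
print("bay yaw",np.degrees(np.arctan2(M[1,0],M[0,0])),"org",t,"resid",(dst-(src@M.T+t)).round(1).tolist())
W=lambda x,y:(M@np.array([x,y])+t).round(1)
for k,x in(("p1",-120),("p2",-40),("p3",40),("p4",120)):print(k,W(x,-70))
h=W(185,90);print("hinge",h)
v=M.T@(P["handle"][:2]-h);print("door r",np.hypot(*v),"ang",np.arctan2(v[1],-v[0]))
for a in(0.1,.4,.8,1.2,1.5,1.7):
    print(a,W(185-240*np.cos(a),90+240*np.sin(a)))
bc=(P["b1"]+P["b2"]+P["b3"]+P["b4"])/4; ax=(P["b1"]+P["b4"]-P["b2"]-P["b3"])[:2]; 
print("bottle mid",bc,"len",np.linalg.norm(ax)/2,"axis ang",np.degrees(np.arctan2(ax[1],ax[0])),"w",np.linalg.norm(P["b1"]-P["b4"]),np.linalg.norm(P["b2"]-P["b3"]), "to cap",np.degrees(np.arctan2(*(P["cap"]-bc)[1::-1])), np.linalg.norm((P["cap"]-bc)[:2]))
s=read_state();print(s["tcp_pos"],R.from_quat(s["eef_rot"],scalar_first=True).as_matrix().round(3))
E
python3 m.py
```

```text
red [ 687.4 -248.4  130. ]
blue [ 602.6 -239.5  130. ]
green [ 449.  -231.7  130. ]
handle [525.4 -50.3 170. ]
hinge [759.8 -89.1 125. ]
latch [451.9 -69.3  60. ]
doorend [462.1 -39.4 115. ]
b1 [ 584.5 -158.7   50. ]
b2 [ 548.9 -239.2   50. ]
b3 [ 507.2 -217.    50. ]
b4 [ 542.6 -137.4   50. ]
cap [ 574.1 -129.6   28. ]
fl1 [373.9 -50.5   6. ]
fl2 [780.  -99.1   6. ]
bay yaw -3.7223634997454935 org [ 570.9708799  -168.34019047] resid [[1.2, -2.4], [-3.7, 1.3], [2.3, -1.3], [-1.6, 1.4], [1.8, 1.0]]
p1 [ 446.7 -230.4]
p2 [ 526.5 -235.6]
p3 [ 606.3 -240.8]
p4 [ 686.2 -246. ]
hinge [761.4 -90.5]
door r 239.39933166155672 ang 0.10375210126769446
0.1 [524.7 -51.1]
0.4 [546.9  17.1]
0.8 [605.7  92.1]
1.2 [689.2 138.3]
1.5 [760.  149.5]
1.7 [807.7 144.9]
bottle mid [ 545.8   -188.075   50.   ] len 87.56855885533344 axis ang 66.08401463357555 w 47.00319138101154 47.241189654791704 to cap 64.17452624083413 64.9631866906173
[211.16783236 588.03746994 236.13013554] [[ 0.338  0.941 -0.   ]
 [ 0.941 -0.338 -0.001]
 [-0.001 -0.    -1.   ]]
```

```bash
cat > d.py <<'E'
# usage: d.py x y z jawdeg  [x y z jawdeg ...] -> tool deltas
import sys
from h import *
s=read_state(); M=R.from_quat(s["eef_rot"],scalar_first=True).as_matrix(); p=np.array(s["tcp_pos"])
j=np.degrees(np.arctan2(M[1,0],M[0,0]))
print("t",round(s["clock"],2),"tcp",p.round(1),"jaw",round(j,1),"q",np.round(s["q"],2),"F",np.round(s["wrist_force"],1),"w",round(s["grip_width"],1))
a=list(map(float,sys.argv[1:]))
for i in range(0,len(a),4):
    print((M.T@(np.array(a[i:i+3])-p)).round(1),"turn",round((j-a[i+3]+180)%360-180,1))
E
python3 d.py 525 -50 200 -24.5
```

```text
t 0.1 tcp [211.2 588.  236.1] jaw 70.2 q [ 1.12  0.49  1.56 -0.    1.09 -0.11] F [ 0.2  0.1 -0.2] w 94.7
[-494.4  511.    36.6] turn 94.7
```

>>> move_arm([
  [1,-35,36,0,8],
  [1,-70,72,0,16],
  [1,-105,108,0,24],
  [1,-140,144,0,32],
  [1,-175,180,0,40],
])

```text
clock: 0.6
tcp_pos: [321.2, 361.7, 236.2]
eef_rot: [0.0, 0.966, 0.258, -0.0]
wrist_force: [0.7, 1.2, 0.6]
grip_width: 95.1
```

```bash
python3 d.py 525 -50 200 -24.5
```

```text
t 0.6 tcp [321.2 361.7 236.2] jaw 29.9 q [ 0.71  0.29  1.89 -0.    0.96  0.19] F [0.7 1.2 0.6] w 95.1
[-28.9 458.5  36.5] turn 54.4
```

>>> move_arm([
  [1,-3,48,0,8],
  [1,-6,96,0,16],
  [1,-9,144,0,24],
  [1,-12,192,0,32],
  [1,-16,240,0,40],
])

```text
clock: 1.1
tcp_pos: [427.6, 143.9, 236.4]
eef_rot: [0.001, 0.996, -0.09, -0.0]
wrist_force: [0.5, 1.6, 0.5]
grip_width: 95.0
```

```bash
python3 d.py 525 -50 210 -24.5 525 -50 147 -24.5
```

```text
t 1.1 tcp [427.6 143.9 236.4] jaw -10.4 q [ 0.18  0.25  1.96 -0.    0.93  0.36] F [0.5 1.6 0.5] w 95.0
[130.8 173.2  26.5] turn 14.1
[130.8 173.1  89.5] turn 14.1
```

>>> move_arm([
  [1,30,39,0,7],
  [1,60,78,0,14],
  [1,92,120,0,14],
  [1,120,158,0,14],
  [1,131,173,0,14],
])

```text
clock: 1.6
tcp_pos: [526.5, -53.4, 236.1]
eef_rot: [0.001, 0.977, -0.213, -0.0]
wrist_force: [0.2, 0.1, -0.6]
grip_width: 95.0
```

```bash
python3 d.py 525 -50 147 -24.5
python3 - <<'E'
from h import *
import pickle
c=cam("scene"); save(c,"s1.png",(200,100,360,240),5); c2=cam("top")
pickle.dump(c,open("s1.pkl","wb"))
E
```

```text
t 1.6 tcp [526.5 -53.4 236.1] jaw -24.5 q [-0.23  0.36  1.79 -0.    0.99  0.2 ] F [ 0.2  0.1 -0.6] w 95.0
[-2.8 -2.6 89.1] turn -0.0
```

View pics/s1.png

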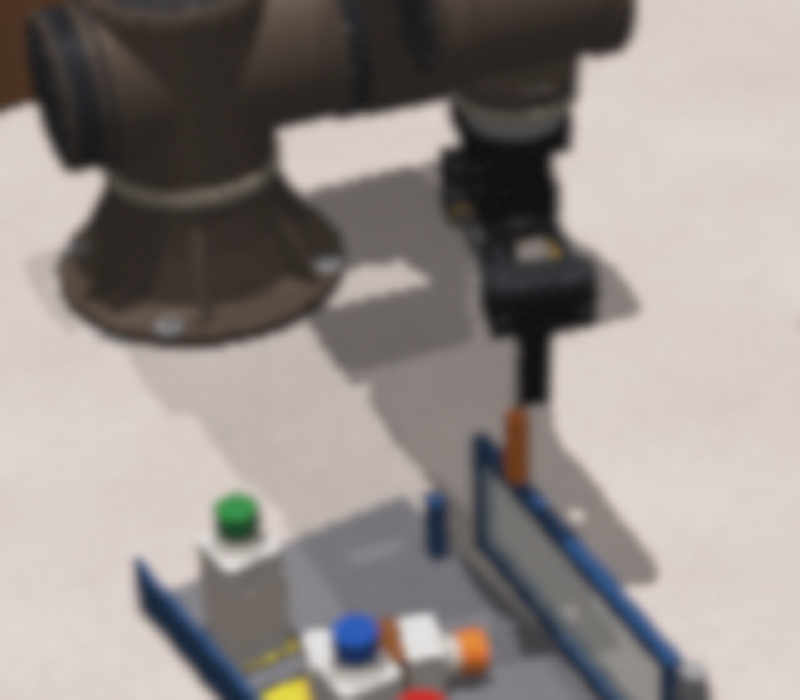

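The gripper hangs over the handle, whose top is at crop (517,410), with the fingers at (533,370). It lines up, so I lower and grip.

>>> move_arm([
  [1,-3,-3,45,0],
  [1,-3,-3,86,0],
  [0,-3,-3,88,0],
  [0,-3,-3,88,0],
  [0,-3,-3,88,0],
], squeeze=8)

```text
clock: 2.2
tcp_pos: [524.9, -47.3, 149.7]
eef_rot: [0.001, 0.977, -0.212, 0.001]
wrist_force: [0.8, -0.5, -0.2]
grip_width: 76.5
```

>>> move_arm([
  [0,0,0,0,0],
  [0,0,0,0,0],
  [0,0,0,0,0],
])

```text
clock: 2.5
tcp_pos: [525.1, -47.3, 150.6]
eef_rot: [0.001, 0.977, -0.212, 0.001]
wrist_force: [-0.1, -0.2, 0.7]
grip_width: 52.2
```

```bash
python3 d.py 531 -20 148 -24.5 547 17 148 -24.5 572 57 148 -24.5 606 92 148 -24.5 645 119 148 -24.5
```

```text
t 2.5 tcp [525.1 -47.3 150.6] jaw -24.5 q [-0.21  0.46  1.89 -0.    0.78  0.21] F [-0.1 -0.2  0.7] w 52.2
[ -5.9 -27.3   2.6] turn -0.0
[ -6.7 -67.6   2.6] turn -0.0
[  -0.6 -114.3    2.6] turn -0.0
[  15.8 -160.3    2.6] turn -0.0
[  40.1 -201.     2.7] turn -0.0
```

>>> move_arm([
  [0,0,0,0,0],
  [0,0,0,0,0],
  [0,0,0,0,0],
  [0,0,0,0,0],
  [0,0,0,0,0],
])

```text
clock: 3.0
tcp_pos: [526.4, -47.6, 150.7]
eef_rot: [0.001, 0.977, -0.212, 0.003]
wrist_force: [7.3, -2.6, -2.8]
grip_width: 17.9
```

```bash
cat > arc.py <<'E'
import sys,subprocess,numpy as np
from plant import read_state
h=np.array([761.4,-90.5]); yaw=np.radians(-3.72)
p=np.array(read_state()["tcp_pos"]); v=p[:2]-h; r=np.hypot(*v); a0=np.arctan2(v[1],v[0]) # pi+yaw - a
print("r",r,"door",(np.pi+yaw)-a0)
A=[]
for a in map(float,sys.argv[1:]):
    t=np.pi+yaw-a; A+=[*(h+r*np.array([np.cos(t),np.sin(t)])),p[2],-24.5]
subprocess.run(["python3","d.py",*map(str,A)])
E
python3 arc.py .18 .32 .48 .64 .8
```

```text
t 3.0 tcp [526.4 -47.6 150.7] jaw -24.5 q [-0.21  0.46  1.89 -0.    0.78  0.21] F [ 7.3 -2.6 -2.8] w 17.9
[ -3.3 -15.1  -0. ] turn -0.0
[ -7.1 -48.3  -0. ] turn -0.0
[ -5.6 -86.4  -0. ] turn -0.0
[   1.8 -123.9    0. ] turn -0.0
[ 1.520e+01 -1.596e+02  1.000e-01] turn -0.0
r 238.88887157084275 door 0.11546391098653652
```

>>> move_arm([
  [0,-3,-15,0,0],
  [0,-6,-48,0,0],
  [0,-5,-86,0,0],
  [0,2,-124,0,0],
  [0,15,-160,0,0],
])

```text
clock: 3.5
tcp_pos: [604.4, 95.2, 150.5]
eef_rot: [0.0, 0.977, -0.212, -0.0]
wrist_force: [-12.3, 11.0, 4.8]
grip_width: 18.4
```

```bash
python3 arc.py .95 1.1 1.25 1.4 1.55
```

```text
t 3.5 tcp [604.4  95.2 150.5] jaw -24.5 q [ 0.05  0.57  1.68 -0.    0.89  0.48] F [-12.3  11.    4.8] w 18.4
[ 17.4 -30.9  -0. ] turn -0.0
[ 39.8 -59.6  -0. ] turn -0.0
[ 66.3 -84.7  -0.1] turn -0.0
[ 9.620e+01 -1.055e+02 -1.000e-01] turn -0.0
[ 1.289e+02 -1.216e+02 -1.000e-01] turn -0.0
r 243.18315700211002 door 0.8041355506142316
```

>>> move_arm([
  [0,20,-30,0,0],
  [0,42,-58,0,0],
  [0,68,-83,0,0],
  [0,98,-103,0,0],
  [0,130,-119,0,0],
])

```text
clock: 4.0
tcp_pos: [771.9, 157.6, 150.5]
eef_rot: [-0.004, 0.977, -0.211, -0.002]
wrist_force: [-2.4, 31.5, 3.0]
grip_width: 35.2
```

```bash
python3 arc.py 1.55 1.62 1.65
```

```text
t 4.0 tcp [771.9 157.6 150.5] jaw -24.4 q [0.12 0.81 1.17 0.01 1.17 0.54] F [-2.4 31.5  3. ] w 35.2
[ 0.4 -0.2 -0. ] turn 0.1
[16.8 -6.1 -0. ] turn 0.1
[23.9 -8.2 -0.1] turn 0.1
r 248.36888232705584 door 1.5482038349838287
```

>>> move_arm([
  [0.6,0,3,0,0],
  [0.7,0,5,0,0],
  [0.7,0,5,0,0],
  [0.7,0,5,0,0],
])

```text
clock: 4.4
tcp_pos: [769.4, 152.7, 150.8]
eef_rot: [-0.003, 0.977, -0.211, -0.002]
wrist_force: [-0.7, -0.3, -0.2]
grip_width: 61.6
```

```bash
python3 d.py
python3 - <<'E'
from h import *
import pickle
c=cam("scene"); a=np.ascontiguousarray(c["color"][120:290,220:400,::-1]); c2=cam("top"); b=np.ascontiguousarray(c2["color"][100:270,330:440,::-1])
cv2.imwrite("pics/s2.png",np.hstack([cv2.resize(x,None,fx=2.7,fy=2.7,interpolation=cv2.INTER_CUBIC) for x in(a,b)]))
E
```

```text
t 4.4 tcp [769.4 152.7 150.8] jaw -24.4 q [0.11 0.8  1.18 0.01 1.16 0.53] F [-0.7 -0.3 -0.2] w 61.6
```

View pics/s2.png

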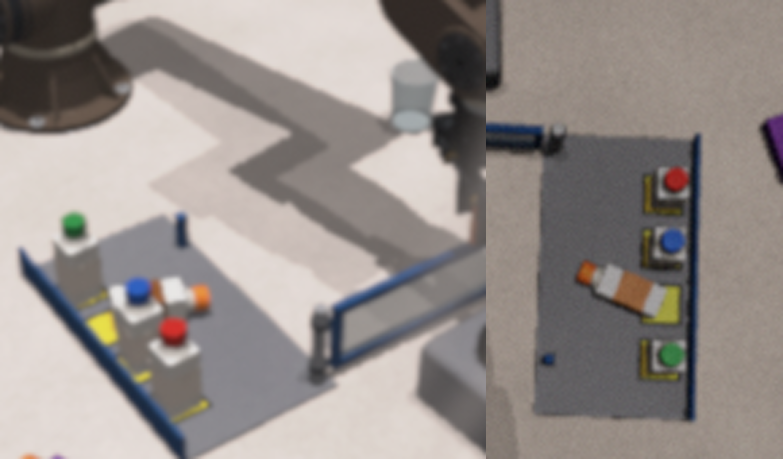

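The door stands at right angles to the row or slightly past, running from its post at (553,136) off to (487,130). The bottles have not moved: orange cap at (586,272), empty square at (662,305). I'll rise off the handle and go to the cap.

>>> move_arm([
  [0.7,0,0,-45,0],
  [0.7,0,0,-80,0],
  [0.7,0,0,-80,0],
])

```text
clock: 4.8
tcp_pos: [771.1, 151.9, 237.7]
eef_rot: [-0.005, 0.977, -0.212, 0.003]
wrist_force: [0.7, -0.5, 0.6]
grip_width: 67.0
```

```bash
python3 d.py 574 -128 210 -24.5
```

```text
t 4.8 tcp [771.1 151.9 237.7] jaw -24.4 q [0.11 0.74 1.09 0.01 1.31 0.53] F [ 0.7 -0.5  0.6] w 67.0
[-63.7 336.6  23.7] turn 0.1
```

>>> move_arm([
  [0.7,-9,48,0,0],
  [0.7,-18,96,0,0],
  [0.7,-27,144,0,0],
  [0.7,-36,192,0,0],
  [0.7,-45,240,0,0],
])

```text
clock: 5.3
tcp_pos: [629.0, -49.5, 234.8]
eef_rot: [-0.005, 0.977, -0.212, 0.003]
wrist_force: [1.3, -0.4, 0.1]
grip_width: 66.6
```

>>> move_arm([
  [0.7,-9,48,5,0],
  [0.7,-17,90,15,0],
  [0.7,-19,97,20,0],
  [0.7,-19,97,20,0],
])

```text
clock: 5.7
tcp_pos: [570.7, -130.8, 213.2]
eef_rot: [-0.005, 0.977, -0.213, 0.003]
wrist_force: [0.5, 1.4, -0.0]
grip_width: 66.6
```

```bash
python3 d.py 574 -128 37 -24.5
python3 - <<'E'
from h import *
c=cam("scene"); a=np.ascontiguousarray(c["color"][160:290,220:370,::-1]); c2=cam("top"); b=np.ascontiguousarray(c2["color"][140:270,335:435,::-1])
cv2.imwrite("pics/s3.png",np.hstack([cv2.resize(x,None,fx=3.2,fy=3.2,interpolation=cv2.INTER_CUBIC) for x in(a,b)]))
print(proj(c,[574,-128,28]),proj(c,[574,-128,200]),proj(c2,[574,-128,28]))
E
```

```text
t 5.7 tcp [ 570.7 -130.8  213.2] jaw -24.6 q [-0.34  0.46  1.69  0.01  0.99  0.08] F [ 0.5  1.4 -0. ] w 66.6
[  1.3  -2.  176.3] turn -0.1
[294.6 230.4] [293.5 190.9] [366.7 200.5]
```

View pics/s3.png

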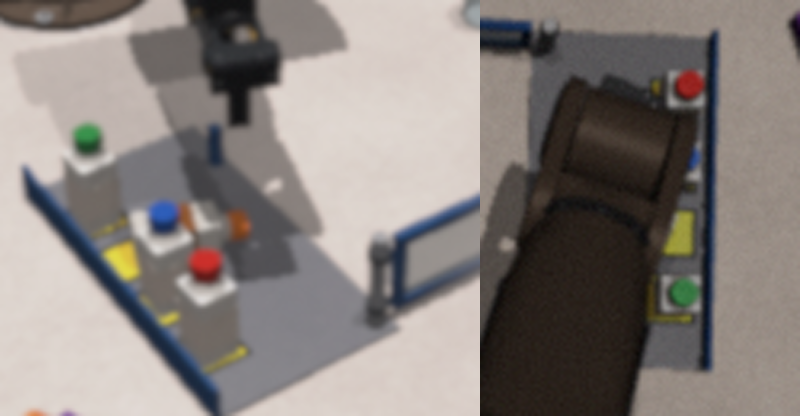

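The cap shows at crop (238,225), which is pixel (294.4,230.3). My prediction was (294.6,230.4), so I descend and grip.

>>> move_arm([
  [0.7,1,-2,45,0],
  [0.7,1,-2,90,0],
  [0.7,1,-2,135,0],
  [0.7,1,-2,170,0],
  [0.5,1,-2,176,0],
])

```text
clock: 6.3
tcp_pos: [574.7, -124.6, 34.4]
eef_rot: [-0.005, 0.977, -0.211, 0.001]
wrist_force: [0.4, -0.4, 1.9]
grip_width: 62.5
```

>>> move_arm([
  [0.2,0,0,0,0],
  [0.2,0,0,0,0],
  [0.2,0,0,0,0],
  [0.2,0,0,0,0],
  [0.2,0,0,0,0],
], squeeze=6)

```text
clock: 6.8
tcp_pos: [575.4, -124.6, 35.7]
eef_rot: [-0.005, 0.977, -0.211, 0.002]
wrist_force: [1.2, 3.2, 5.0]
grip_width: 31.8
```

```bash
python3 d.py 574 -128 37 -24.5
```

```text
t 6.8 tcp [ 575.4 -124.6   35.7] jaw -24.4 q [-0.33  0.7   1.82  0.02  0.62  0.08] F [1.2 3.2 5. ] w 31.8
[ 0.1  3.6 -1.3] turn 0.1
```

>>> move_arm([
  [0.2,0,0,-10,0],
  [0.2,0,0,-22,0],
  [0.2,0,0,-35,0],
  [0.2,0,0,-48,0],
  [0.2,0,0,-60,0],
])

```text
clock: 7.3
tcp_pos: [575.1, -125.3, 97.3]
eef_rot: [-0.005, 0.977, -0.211, 0.002]
wrist_force: [-0.2, 0.0, -1.3]
grip_width: 31.9
```

>>> move_arm([
  [0.2,0,0,-10,0],
  [0.2,0,0,-20,0],
  [0.2,0,0,-30,0],
  [0.2,0,0,-45,0],
  [0.2,0,0,-60,0],
])

```text
clock: 7.8
tcp_pos: [574.5, -125.8, 157.9]
eef_rot: [-0.005, 0.977, -0.211, 0.002]
wrist_force: [0.6, 0.3, -2.2]
grip_width: 32.0
```

```bash
python3 d.py
python3 - <<'E'
from h import *
c=cam("scene"); save(c,"s4.png",(230,150,350,260),5)
E
```

```text
t 7.8 tcp [ 574.5 -125.8  157.9] jaw -24.4 q [-0.33  0.53  1.74  0.01  0.87  0.08] F [ 0.6  0.3 -2.2] w 32.0
```

View pics/s4.png

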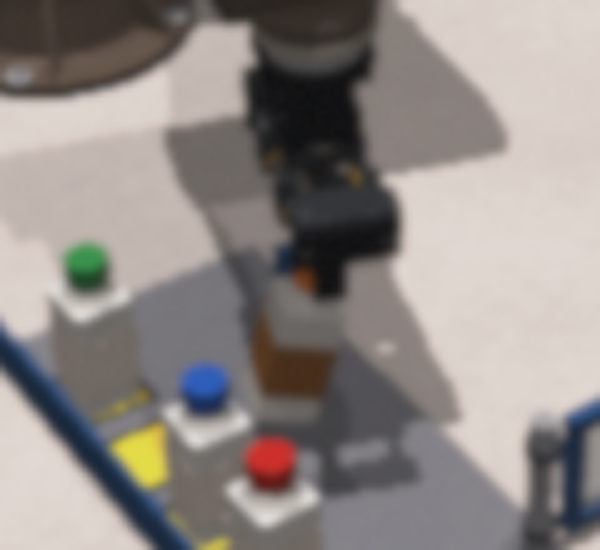

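Run:
```python
from h import *
c=cam("scene"); s=read_state(); p=np.array(s["tcp_pos"]); M=R.from_quat(s["eef_rot"],scalar_first=True).as_matrix()
jaw=np.r_[M[:2,0],0]; jaw/=np.linalg.norm(jaw); fw=np.cross([0,0,1],jaw)  # fw = cap direction when lying
im=np.ascontiguousarray(c["color"][150:260,230:350,::-1]); hsv=cv2.cvtColor(im,cv2.COLOR_BGR2HSV)
big=cv2.resize(im,None,fx=5,fy=5,interpolation=cv2.INTER_CUBIC); out=[]
for th in (0,12,24):
    t=np.radians(th); ax=np.array([0,0,1])*np.cos(t)+fw*np.sin(t); up=np.cross(jaw,ax)
    piv=p-[0,0,7.7]; base=piv-117*ax
    b=big.copy()
    for z in (0,92):
        q=np.array([proj(c,base+z*ax+22*(sx*jaw+sy*up)) for sx,sy in((1,1),(1,-1),(-1,-1),(-1,1))])
        q=((q-[230,150]+.5)*5-.5).astype(int); cv2.polylines(b,[q],True,(0,255,0) if z else (255,255,0),1)
        if z==0:q0=q
        else:
            for i in range(4): cv2.line(b,tuple(map(int,q0[i])),tuple(map(int,q[i])),(0,0,255),1)
    out.append(b[170:490,180:440])
cv2.imwrite("pics/s5.png",np.hstack(out))
```

```text
(no output)
```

View pics/s5.png

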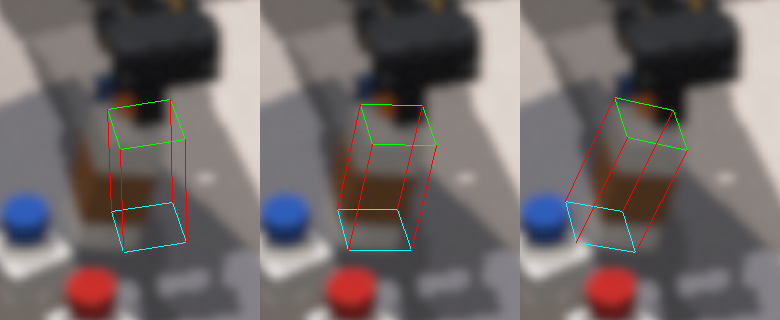

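The overlay shows the bottle hanging with its cap in the grip, leaning about 12–18° towards the door: base at panel (80–143,250), shoulder near (88–160,130). I'll align it with the bay, come in on the door side of place2, then square it up on the floor.

```bash
python3 d.py 530 -135 153 -3.7 528.5 -205 150 -3.7
```

```text
t 7.9 tcp [ 575.4 -126.1  159.1] jaw -24.4 q [-0.33  0.53  1.74  0.01  0.87  0.08] F [ 0.5 -0.7 -1.7] w 32.0
[-37.7  26.9   5.6] turn -20.7
[-10.1  91.3   8. ] turn -20.7
```

>>> move_arm([
  [0.2,-15,10,0,-5],
  [0.2,-30,20,0,-12],
  [0.2,-38,27,0,-20.7],
  [0.2,-32,40,3,-20.7],
  [0.2,-24,58,5,-20.7],
])

```text
clock: 8.4
tcp_pos: [529.8, -169.5, 152.8]
eef_rot: [-0.004, 0.999, -0.034, 0.004]
wrist_force: [0.8, -0.2, -1.7]
grip_width: 31.9
```

```bash
python3 d.py 528.5 -207 145 -3.7
```

```text
t 8.4 tcp [ 529.8 -169.5  152.8] jaw -3.8 q [-0.43  0.49  1.82  0.02  0.82 -0.38] F [ 0.8 -0.2 -1.7] w 31.9
[ 1.2 37.6  7.5] turn -0.1
```

>>> move_arm([
  [0.2,0,15,3,0],
  [0.2,1,28,6,0],
  [0.2,1,38,10,0],
  [0.2,1,38,15,0],
  [0.2,1,38,17,0],
], squeeze=4.5)

```text
clock: 8.9
tcp_pos: [528.1, -207.1, 134.7]
eef_rot: [-0.005, 0.999, -0.034, 0.004]
wrist_force: [0.3, 0.9, -0.4]
grip_width: 31.9
```

```bash
cat > ov.py <<'E'
import sys
from h import *
c=cam("scene"); s=read_state(); p=np.array(s["tcp_pos"]); M=R.from_quat(s["eef_rot"],scalar_first=True).as_matrix()
jaw=np.r_[M[:2,0],0]; jaw/=np.linalg.norm(jaw); fw=np.cross([0,0,1],jaw)
x0,y0=230,165; im=np.ascontiguousarray(c["color"][y0:y0+95,x0:x0+75,::-1]); big=cv2.resize(im,None,fx=6,fy=6,interpolation=cv2.INTER_CUBIC)
b=big.copy(); th=np.radians(float(sys.argv[1])); ax=np.array([0,0,1])*np.cos(th)+fw*np.sin(th); up=np.cross(jaw,ax); base=p-[0,0,7.7]-117*ax
Q=[]
for z in(0,92):
    q=np.array([proj(c,base+z*ax+22*(sx*jaw+sy*up)) for sx,sy in((1,1),(1,-1),(-1,-1),(-1,1))]); q=((q-[x0,y0]+.5)*6-.5).astype(int); Q.append(q); cv2.polylines(b,[q],True,(0,255,0),1)
for i in range(4): cv2.line(b,tuple(map(int,Q[0][i])),tuple(map(int,Q[1][i])),(0,0,255),1)
cv2.imwrite("pics/"+sys.argv[2],np.hstack([big,b])[:, :800])
E
python3 d.py; python3 ov.py 12 s6.png
```

```text
t 8.9 tcp [ 528.1 -207.1  134.7] jaw -3.9 q [-0.5   0.53  1.81  0.02  0.8  -0.44] F [ 0.3  0.9 -0.4] w 31.9
```

View pics/s6.png

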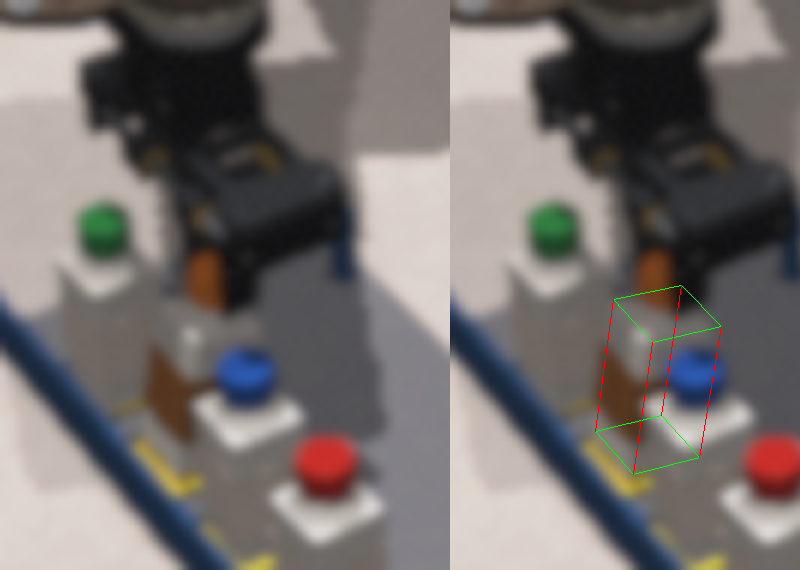

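Run:
```python
from h import *
c=cam("scene"); p=np.array([528.1,-207.1,134.7]); x0,y0=230,165
P=lambda q:((proj(c,q)-[x0,y0]+.5)*6-.5).round(0)
for off in(0,-5,-10):   # bottle shift along bay y (neg = fence), upright
    o=np.array([528.1+.065*off,-207.1+off,0])
    cap=[P(o+[16*np.cos(a),16*np.sin(a),z]) for z in(110,130) for a in np.linspace(0,6.28,40)]
    cap=np.array(cap)
    jx=np.array([.998,-.067,0]); jy=np.array([.067,.998,0])
    cor={k:[P(o+22*(sx*jx+sy*jy)+[0,0,z]).tolist() for z in(7,98)] for k,sx,sy in(("near-left(fence,-x)",-1,-1),("front(fence,+x)",1,-1),("right",1,1))}
    print(off,"cap x",cap[:,0].min(),cap[:,0].max(),"y",cap[:,1].min(),cap[:,1].max(),cor)
for f in(-10,10): print("finger near edge",[P(p+np.array([.998,-.067,0])*16+np.array([.067,.998,0])*f+[0,0,z]).tolist() for z in(-22,0,20)])
print("place2 corners",[P([526.5+a*.998+b*.067,-235.6-a*.067+b*.998,6]).tolist() for a,b in((-30,-30),(30,-30),(30,30),(-30,30))])
print("blue cap",P([605,-240.5,120]))
```

```text
0 cap x 193.0 253.0 y 254.0 318.0 {'near-left(fence,-x)': [[182.0, 429.0], [172.0, 309.0]], 'front(fence,+x)': [[220.0, 472.0], [211.0, 352.0]], 'right': [[286.0, 443.0], [279.0, 323.0]]}
-5 cap x 186.0 246.0 y 257.0 321.0 {'near-left(fence,-x)': [[175.0, 433.0], [164.0, 312.0]], 'front(fence,+x)': [[212.0, 475.0], [203.0, 355.0]], 'right': [[278.0, 446.0], [272.0, 326.0]]}
-10 cap x 178.0 238.0 y 260.0 325.0 {'near-left(fence,-x)': [[167.0, 436.0], [156.0, 316.0]], 'front(fence,+x)': [[205.0, 479.0], [195.0, 358.0]], 'right': [[271.0, 450.0], [264.0, 330.0]]}
finger near edge [[223.0, 318.0], [221.0, 287.0], [218.0, 259.0]]
finger near edge [[254.0, 305.0], [252.0, 274.0], [250.0, 246.0]]
place2 corners [[120.0, 447.0], [171.0, 506.0], [263.0, 466.0], [211.0, 408.0]]
blue cap [252. 382.]
```

>>> move_arm([
  [0.2,0,3,2,0],
  [0.2,0,8,2.5,0],
  [0.2,0,13,3,0],
  [0.2,0,18,3,0],
  [0.2,0,22,3.5,0],
], squeeze=6)

```text
clock: 9.5
tcp_pos: [526.9, -229.1, 131.5]
eef_rot: [-0.005, 0.999, -0.034, 0.004]
wrist_force: [0.7, -0.3, 3.1]
grip_width: 31.7
```

```bash
python3 d.py 526.5 -235.6 130 -3.7
```

```text
t 9.5 tcp [ 526.9 -229.1  131.5] jaw -3.8 q [-0.53  0.55  1.79  0.02  0.8  -0.48] F [ 0.7 -0.3  3.1] w 31.7
[0.  6.5 1.5] turn -0.1
```

>>> move_arm([
  [0.2,0,3,0.5,0],
  [0.2,0,6,1,0],
  [0.2,0,6,1.5,0],
  [0.2,0,6,2,0],
])

```text
clock: 9.9
tcp_pos: [527.0, -235.4, 130.1]
eef_rot: [-0.004, 0.999, -0.034, 0.005]
wrist_force: [-0.4, 2.6, 10.0]
grip_width: 32.0
```

```bash
python3 d.py 526.5 -235.6 130 -3.7;  python3 ov.py 0 s7.png
```

```text
t 9.9 tcp [ 527.  -235.4  130.1] jaw -3.9 q [-0.54  0.55  1.79  0.02  0.8  -0.48] F [-0.4  2.6 10. ] w 32.0
[-0.5  0.3  0.1] turn -0.2
```

View pics/s7.png

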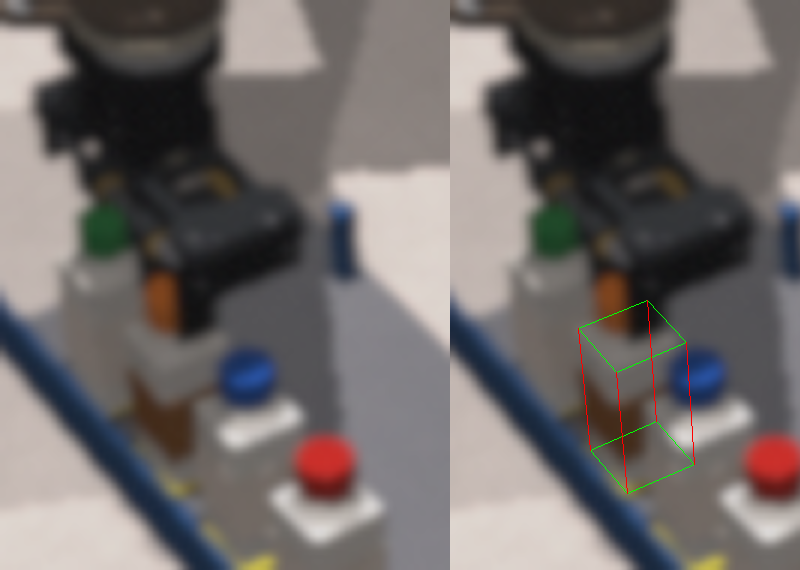

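The wireframe for an upright bottle at place2 matches the body's top corners at (128,330), (165,378) and (228,340), and the base presses flat on the floor at 10 N. I'll ease the pressure and release.

>>> move_arm([
  [0.2,0,0,-0.8,0],
  [0.2,0,0,-1,0],
])

```text
clock: 10.15
tcp_pos: [526.8, -235.3, 130.8]
eef_rot: [-0.005, 0.999, -0.034, 0.005]
wrist_force: [-0.0, -0.0, -1.2]
grip_width: 31.9
```

>>> move_arm([
  [0.4,0,0,0,0],
  [0.48,0,0,0,0],
  [0.48,0,0,0,0],
  [0.48,0,0,0,0],
  [0.48,0,0,0,0],
])

```text
clock: 10.65
tcp_pos: [526.8, -235.3, 130.8]
eef_rot: [-0.005, 0.999, -0.034, 0.005]
wrist_force: [1.1, -0.2, -0.3]
grip_width: 45.5
```

>>> move_arm([
  [0.48,0,0,-15,0],
  [0.48,0,0,-40,0],
  [0.48,0,0,-80,0],
  [0.48,0,0,-120,0],
  [0.48,0,0,-150,0],
])

```text
clock: 11.15
tcp_pos: [525.4, -236.6, 283.3]
eef_rot: [-0.004, 0.999, -0.034, 0.005]
wrist_force: [0.1, -0.5, -1.0]
grip_width: 45.6
```

```bash
python3 d.py 430 100 290 -3.7
```

```text
t 11.15 tcp [ 525.4 -236.6  283.3] jaw -3.8 q [-0.54  0.37  1.62  0.01  1.14 -0.48] F [ 0.1 -0.5 -1. ] w 45.6
[-117.7 -329.5   -5.1] turn -0.1
```

Now I move clear of the camera's view for a last look.

>>> move_arm([
  [0.48,-15,-45,0,0],
  [0.48,-31,-90,0,0],
  [0.48,-47,-135,0,0],
  [0.48,-63,-180,0,0],
  [0.48,-78,-225,0,0],
])

```text
clock: 11.65
tcp_pos: [461.7, -5.3, 284.6]
eef_rot: [-0.004, 0.999, -0.034, 0.006]
wrist_force: [1.2, -1.0, -0.3]
grip_width: 45.4
```

>>> move_arm([
  [0.48,-15,-45,0,0],
  [0.48,-30,-90,0,0],
  [0.48,-30,-135,0,0],
  [0.48,-30,-180,0,0],
  [0.48,-30,-200,0,0],
])

```text
clock: 12.15
tcp_pos: [444.9, 199.2, 286.2]
eef_rot: [-0.004, 0.999, -0.033, 0.006]
wrist_force: [-0.0, -0.1, 0.2]
grip_width: 45.4
```

```bash
python3 d.py
python3 - <<'E'
from h import *
import pickle
c=cam("scene"); a=np.ascontiguousarray(c["color"][170:295,215:355,::-1]); c2=cam("top"); b=np.ascontiguousarray(c2["color"][140:265,340:425,::-1])
cv2.imwrite("pics/s8.png",np.hstack([cv2.resize(x,None,fx=3.5,fy=3.5,interpolation=cv2.INTER_CUBIC) for x in(a,b)]))
c0=pickle.load(open("top0.pkl","rb"))
# coloured cap centroids now vs at start
def cap(im,lo,hi,box):
    x0,y0,x1,y1=box; h=cv2.cvtColor(np.ascontiguousarray(im[y0:y1,x0:x1]),cv2.COLOR_RGB2HSV); m=cv2.inRange(h,lo,hi); v,u=np.nonzero(m); return (round(u.mean()+x0,2),round(v.mean()+y0,2),len(u)) if len(u) else None
for n,lo,hi,box in(("red",(0,150,90),(6,255,255),(390,155,410,180)),("blue",(105,130,90),(125,255,255),(390,180,405,200)),("green",(50,100,60),(80,255,255),(388,222,408,242)),("orange",(7,130,100),(17,255,255),(385,200,408,222))):
    print(n,cap(c0["color"],lo,hi,box),(r:=cap(c2["color"],lo,hi,box)), r and back(c2,r[:2],130))
E
```

```text
t 12.15 tcp [444.9 199.2 286.2] jaw -3.7 q [0.28 0.24 1.82 0.01 1.07 0.35] F [-0.  -0.1  0.2] w 45.4
red (np.float64(400.26), np.float64(165.84), 50) (np.float64(400.26), np.float64(165.84), 50) [ 687.5 -248.5  130. ]
blue (np.float64(398.8), np.float64(188.65), 46) (np.float64(398.65), np.float64(188.65), 48) [ 603.  -239.1  130. ]
green (np.float64(398.16), np.float64(231.0), 49) (np.float64(398.16), np.float64(231.0), 49) [ 448.5 -231.   130. ]
orange (np.float64(386.63), np.float64(207.63), 46) (np.float64(398.65), np.float64(209.02), 40) [ 528.3 -236.   130. ]
```

View pics/s8.png

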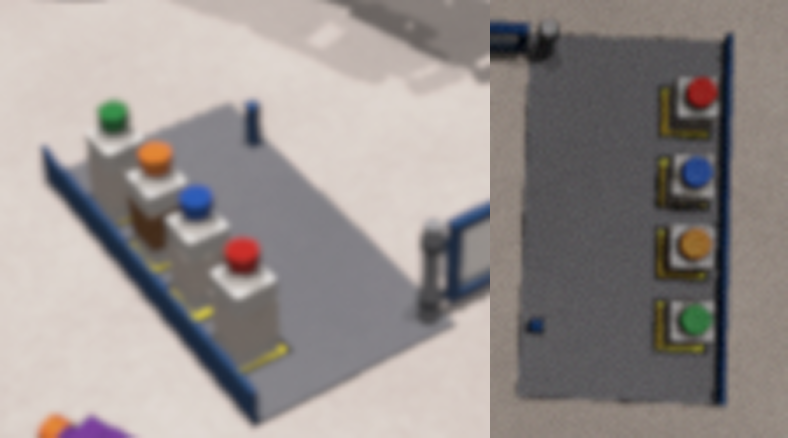

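The orange-capped bottle stands upright in line with the others, at crop (695,245). The door is still open at (510,40), and the neighbours have not moved.

```bash
python3 -c "
from plant import *
print(close_job())"
```

```text
the job is handed in; nothing more can be done
None
```

The door is wide open, and the fallen bottle stands upright in the empty marked square, place2. I handed the job in at about 12 s of the 54 s allowed.

- **Door:** I swung it by its handle to about 1.6 rad by my reading of the top view (its stop is 1.75). It was still open in the last picture.
- **Bottle:** I lifted it by its cap, let it swing upright, and squared it on the bay floor, pressing with about 10 N. I eased off before letting go.
- **Last check of the bottle:** its cap was at (528.3, -236.0) mm, against (526.5, -235.6) for place2, so about 2 mm off.
- **Other bottles:** the red and green caps had not moved in the top image, and the blue shifted by 0.15 pixel, which is within measuring noise. I did not measure the rack, beaker, tip box or wash bottle at the end, but the arm never worked near them.
- **Disagreements:**
  - Near the end of the door swing the handle slid off centre in the grip, opening it to 35 mm with about 32 N at the wrist. I released it there.
  - The bottle hung about 12° off vertical after the lift, and the contact with the floor straightened it.

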